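# Hang the board carrier and dock it along the rail

### The arm

A 6-joint arm with a two-finger parallel gripper is mounted at the origin on a cart in front of the work surface, level with it; the furniture and walls round the work are solid. World frame = base frame: x ahead of the robot, y to its left, z up, the work surface at z = 0. Lengths are in mm, angles in rad, forces in N, time in s.
With the tool pointing down it reaches from about 350 to 975 mm from the base axis. Payload 7.1 kg.
Tool frame: the origin (TCP) lies midway between the tips of the shut fingers; the grasp point (between the pads) lies 19 mm behind it (ctrl.tcp_to_grasp is the distance from the TCP to the grasp point, in mm); z points along the fingers, y is the line along which they close (so a half turn about z gives the same grasp; the last joint's range is limited). The gripper opens to 88 mm and grips with 3 to 60 N. Pads are 20 mm wide; open, the fingers measure 115 mm over their backs; the gripper's body (75 mm by 178 mm) begins 61 mm behind the grasp point.
Start: joints at [1.151, 0.423, 1.63, -0, 1.089, -0.019], TCP at [243.815, 575.464, 222.675] pointing down, gripper open.
Joint ranges: [-3, 3], [-0.9, 2.11], [0.09, 2.58], [-1.31, 4.45], [0.11, 2.69], [-2.54, 2.54]. Speed limits (rad/s): [2.39, 2.39, 3.01, 3.14, 3.14, 3.14].

### API

Orientations are given as a rotation vector (axis times angle).
In Python, from workcell import get_obs, cams, ticket, boxes_of, ctrl gives the robot as it stands.
- The arm moves only by the shell command python3 -m creep 'ROWS' [OPENING]. ROWS is JSON, one flat list of numbers, 4 for each row, row after row: the shift along the world's x, y, z in m, then the turn about the world's z in rad. In form: [tx, ty, tz, spin, tx, ty, tz, spin, ...]. A call has 1 to 10 rows; each row is the pose to reach, as a shift and turn from the pose commanded when the call began; what a row does not reach only later rows make up. A row lasts 1/12 s, in which the tool goes at most 41.7 mm and 7.16 degrees, less where a joint would pass 70% of its speed; a pose out of reach is approached as far as the arm can. A call with a gripper value outside its range is refused whole. OPENING is the opening, from 0 (shut) to 1 (fully open), set as the call begins (- or left out, the last holds). The fingers move at their own pace and stop on an object; the grip force is fixed at half the most. Time passes only in rows, so rows that repeat a pose let the fingers close. It gives the time, the measured TCP pose, the force, the opening and the grip force at its end, in the units of the state.
- get_obs(): the state, without advancing time (a new reading comes with each control period).
- cams.get_image(name): name is "side" or "top" or "wrist"; returns (picture, depth): 420x560x3 uint8, red, green, blue; 420x560 float32, mm along the optical axis (not along the pixel's ray), 0 where there is no reading.
- cams.get_calibration(name): a dict with "mtx" (3x3 intrinsics, pixels), "R" (3x3) and "t" (3): a world point X has camera coordinates R X + t; the wrist camera has in their place "mount" (4x4, takes a point from camera to tool coordinates, whose origin is the TCP and whose axes are the flange's). Camera axes: x right, y down, z forward; pixel columns grow to the right and rows downward; lengths in mm; the calibration is good to about 2 mm. A picture is of the moment at which its call begins: read the wrist's pose just before it. get_calibration takes no time and is no camera call.
- ticket.close_job(): hands the job in; it is judged then, once.
Trained networks look in the newest picture that a camera, given by its name, has taken for a name from the list of things; names that differ only in an ending like _2 or _b are one class to them, and where a whole thing is asked for, a point or a joint stands for the part that bears it (a point fixed in the world has none). Each returns a list of dicts, best first, with "score" (0 to 1); they miss things now and then, are a little off and sometimes report something else, mostly with a low value. They report only what shows in the picture. A call takes as long as a camera call. They do not tell look-alikes from the thing itself.
- boxes_of(camera, target): "centre" ([column, row] in pixels, amid what is visible of it).
The state is a dict: "t": time; "qpos": joint angles; "qvel": joint speeds; "joint_torque": joint torques, N m; "ee_pos": TCP position; "orientation": TCP orientation; "ft_force": force on the tool from outside, world axes, zero at the start; "moment": the same for the moment, N m; "width": finger opening in mm; "grasp_force": force on a finger pad.
Only numpy, scipy, OpenCV 4.12 (cv2) and the standard library are available. Lean on these libraries where they do the work, as an engineer would, in place of code of your own. Each camera call takes 0.05 s, during which the arm holds its last target. There are 200 camera calls.

### The job

Hang the board carrier by both its hooks on the rail, in the open stretch between the slotted dock and the plain pillar, and let go so that it hangs free. Then slide it along the rail into the dock until its plate is fully home against the stop inside, and leave it hanging there. Don't push the radio, solder spool, flux tin or screwdriver out of their places.

Things in the scene. Friction and masses are not known exactly. Their poses are not given: they have to be found in the camera images.
- carrier: Board carrier, the loose thing to hang, 0.36-0.54 kg, standing on its foot (60 x 64 x 6 mm) in front of the stand. Origin: centre of its underside; z up, y along it; hook mouths open to its +x side, which starts turned away from the robot within 0.4 rad. Aluminium plate x +-4, y +-75, z 4-90 mm, circuit board in its middle. Mass centre on the z axis within 3 mm, near z 70.
- carrier_mouth (a point): Centre of the hooks' mouths, on the carrier's z axis at z 104 mm. Two steel hooks at y +-61 to +-75 open to +x from z 90 (plate top) to z 119 (tip of the lip, which slopes down from the crown to x 19). Behind, the shank's inner face is at x -14. The rail goes in here sideways along x; lowering the carrier 22 mm then seats it in the crown (upside-down V over x 0).
- carrier_tab (a point): Middle of the carrier's upright black tab, 165 mm above its origin. Tab: 10 mm thick (x +-5), 40 long (y +-20), z 147-185, to hold or to push. It stands on a steel bridge over the hooks: x +-5, y +-75, z 139-147.
- carrier_seat (a point): Point on the carrier's z axis, 126 mm above its origin, midway between the hooks; it lies on the rail's axis when both hooks are seated.
- stand: Fixed stand: grey base plate 90 x 560 x 12 mm with a round steel rail 12 mm thick along its y axis, axis 170 mm above the table, held by two flat end posts 258 mm either side of the middle. Origin: under the middle, on the table. At yaw 0 the rail lies along world y; it is turned up to 0.2 rad either way.
- rail_mid (a point): Middle of the rail on its axis, 170 mm above the table; y runs along the rail, x across it, away from the robot.
- dock: Fixed slotted dock, grey housing 74 x 86 x 198 mm on the base plate over the rail, 170-205 mm from the rail's middle, at its left or right end, parallel to it. Origin: centre of its underside, 12 mm above the table. Same from both ends (y +-43): below z 106 an upright slot 14 mm wide for the plate, flared at the mouth to about 28; above it a hood 48 mm wide inside for the hooks, roof at z 188.
- dock_stop (a point): Middle of the dock's stop, a 6 mm wall across the dock's middle, 40 mm behind each end face; point at the height of the rail's axis, 158 mm above the dock's origin. When home, the carrier's end touches the wall and its origin lies 78 mm from the dock's along the rail; the tab stays outside.
- pillar: Plain round aluminium pillar 28 mm thick, without a slot, with a dark clamp (36 x 34 x 36 mm) round the rail, a peg on top to 188 mm and a foot 50 x 44 mm; fixed on the base plate 170-205 mm from the rail's middle, at the other end from the dock. Origin: centre of its underside, 12 mm above the table.
- radio: Red and black pocket radio, 72 x 118 x 32 mm, lying behind the stand; origin at the centre of its underside. Bystander.
- spool: Solder spool, 52 mm across, 34 mm high, on the left; origin at the centre of its underside. Bystander.
- flux_tin: Round flux tin, 44 mm across, 20 mm high, on the left near the robot; origin at the centre of its underside. Bystander.
- amber_driver: Screwdriver with an amber handle, 184 mm long, lying on the right; origin at the middle of its underside. Bystander.
Mind the look-alikes: they are no part of the job. Of the things that look like the carrier, the larger one is meant.

How it is judged (in metres and radians):
On the way:
1. the carrier hangs free by both hooks on the open stretch of the rail, outside the dock (height (world z) of carrier_seat between 0.164 and 0.177 m and x of carrier_seat in the frame of rail_mid between -0.008 and 0.008 m and angle between carrier's own z axis and vertical below 0.15 rad and angle between the y axis of carrier and the y axis of stand, either way round below 0.1 rad and contact force between carrier and stand above 0.5 N and contact force between carrier and the fingers below 0.05 N and linear speed of carrier below 0.03 m/s and horizontal distance between carrier and dock above 0.115 m), for 0.3 s.
At the end, for the whole second after the job is handed in: The carrier hangs released and at rest on the rail by both hooks (seat point within 8 mm of the rail across it and between 6 mm below and 7 mm above its axis, tilt under 0.15 rad, along the rail to within 0.1 rad), its end within 6 mm of the stop in the dock's slot (height (world z) of carrier_seat between 0.164 and 0.177 m and x of carrier_seat in the frame of rail_mid between -0.008 and 0.008 m and angle between carrier's own z axis and vertical below 0.15 rad and angle between the y axis of carrier and the y axis of stand, either way round below 0.1 rad and contact force between carrier and stand above 0.5 N and contact force between carrier and the fingers below 0.05 N and linear speed of carrier below 0.03 m/s and horizontal distance between carrier and dock below 0.084 m); the robot touches nothing.
It fails at once if a bystander (radio, spool, flux tin, screwdriver) is moved more than 30 mm (distance of any of radio, spool, flux_tin, amber_driver from where it was at the start of the episode above 0.03 m).
It also fails if it takes over 54 s, if anything falls off the work surface, if the arm or the gripper's body presses on something with over 40 N, if the wrist force passes 120 N, or if a joint passes its speed limit or range.

## Working session

There is one attempt and no reset: what is moved stays moved. The work goes in short steps, Python scripts to look and compute and a shell command to move; the robot and the scene stay as the last step left them, time stands still between calls to the robot, and variables do not carry over. Pictures are saved under pics/ and viewed, at most 10 in all, crops included, and the job is handed in when it is done.

```bash
mkdir -p pics; ls; cat > h.py <<'E'
import numpy as np, cv2
from workcell import get_obs, cams, ticket, boxes_of, ctrl
from scipy.spatial.transform import Rotation as Ro
def cloud(name):
    o=get_obs(); im,d=cams.get_image(name); c=cams.get_calibration(name); K=c["mtx"]
    v,u=np.indices(d.shape); P=np.stack([(u-K[0,2])/K[0,0]*d,(v-K[1,2])/K[1,1]*d,d],-1).astype(float)
    if "mount" in c:
        M=np.array(c["mount"]); P=P@M[:3,:3].T+M[:3,3]
        W=P@Ro.from_rotvec(o["orientation"]).as_matrix().T+np.array(o["ee_pos"])
    else: W=(P-c["t"])@np.array(c["R"])
    W[d<=0]=np.nan
    return im,d,W
def save(im,n): cv2.imwrite("pics/"+n,cv2.cvtColor(im,cv2.COLOR_RGB2BGR))
E
python3 - <<'E'
from h import *
for n in ["top","side"]:
    im,d,W=cloud(n); save(im,n+"0.png"); np.save(n+"0.npy",W)
    for t in ["carrier","carrier_tab","dock","pillar","radio","spool","flux_tin","amber_driver"]:
        for b in boxes_of(n,t)[:3]:
            c=np.round(b["centre"]).astype(int); print(n,t,round(b["score"],2),c,np.round(W[c[1],c[0]]))
print(get_obs()["t"], ctrl.tcp_to_grasp, get_obs()["orientation"])
E
```

```text
pics
top carrier 0.55 [358 275] [ 365. -165.  122.]
top carrier_tab 0.72 [296 250] [424. -16. 158.]
top carrier_tab 0.7 [351 276] [ 365. -158.   45.]
top dock 0.85 [198 148] [661. 211. 210.]
top pillar 0.94 [343 178] [ 591. -129.  183.]
top radio 0.81 [266 128] [768.  59.  26.]
top spool 0.6 [170 246] [447. 311.  34.]
top flux_tin 0.58 [192 281] [356. 254.  23.]
top amber_driver 0.61 [395 276] [ 364. -276.   18.]
top amber_driver 0.25 [300 252] [426. -28.  66.]
side carrier 0.93 [240 320] [ 362. -176.   44.]
side carrier 0.58 [235 254] [428. -24.  76.]
side carrier_tab 0.72 [239 317] [ 362. -172.   50.]
side carrier_tab 0.57 [233 259] [425. -17.  58.]
side dock 0.79 [272 165] [667. 215. 132.]
side dock 0.6 [237 255] [430. -30.  77.]
side radio 0.94 [332 209] [768.  57.  33.]
side radio 0.41 [238 256] [431. -33.  75.]
side spool 0.58 [194 204] [446. 289.  36.]
side spool 0.32 [270 368] [ 367. -283.   19.]
side flux_tin 0.67 [174 224] [369. 244.  21.]
side amber_driver 0.72 [268 369] [ 363. -284.   19.]
0.9 18.700000000000003 [-6.25299671e-01 -3.07871635e+00  2.79616986e-05]
```

View pics/top0.png

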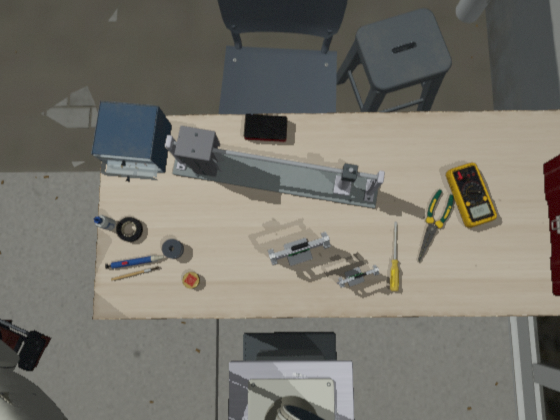

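View pics/side0.png

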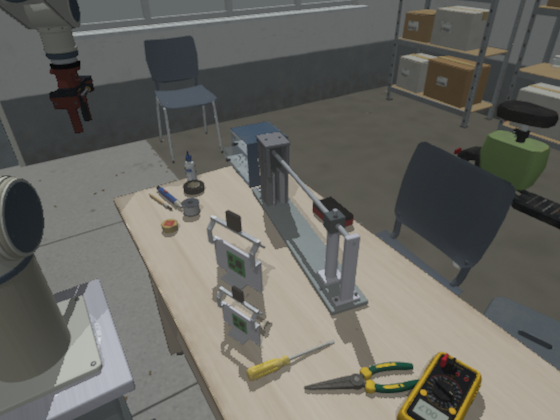

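```bash
python3 - <<'E'
from h import *
for n in ["top","side"]:
    W=np.load(n+"0.npy").reshape(-1,3); W=W[~np.isnan(W).any(1)]
    def fit(m,l):
        p=W[m]; c=p.mean(0); 
        if len(p)<5: print(n,l,len(p)); return
        w,v=np.linalg.eigh(np.cov(p[:,:2].T)); a=v[:,1]; e=(p[:,:2]-c[:2])@v
        print(n,l,len(p),c.round(1),"mid",((v@((e.max(0)+e.min(0))/2))+c[:2]).round(1),"ext",np.ptp(e,axis=0).round(),"ang of long axis from y",round(float(np.arctan(-a[0]/a[1])),3))
    x,y,z=W.T
    near=(abs(x-425)<90)&(abs(y+20)<110)
    fit(near&(z>152)&(z<190),"tab"); fit(near&(z>130)&(z<150),"bridge");fit(near&(z>20)&(z<88),"plate")
    fit((x>540)&(x<720)&(y>-100)&(y<150)&(z>160)&(z<185),"rail")
    fit((x>560)&(y>120)&(y<300)&(z>200)&(z<220),"dock roof")
    fit((x>500)&(x<700)&(y<-70)&(y>-200)&(z>184)&(z<200),"peg")
    fit((x>540)&(x<720)&(y>-100)&(y<130)&(z>6)&(z<20),"base")
E
```

```text
top tab 92 [429.9 -21.4 180.2] mid [429.3 -16.5] ext [10. 83.] ang of long axis from y 0.308
top bridge 247 [430.8 -23.  142.8] mid [430.2 -23.4] ext [ 30. 150.] ang of long axis from y 0.301
top plate 150 [413.7 -44.2  65.1] mid [409.5 -65.5] ext [ 86. 179.] ang of long axis from y -0.45
top rail 519 [637.   24.8 174.2] mid [637.6  25. ] ext [ 14. 255.] ang of long axis from y -0.183
top dock roof 1118 [672.7 219.3 209.8] mid [673.6 220.5] ext [76. 88.] ang of long axis from y -0.167
top peg 193 [ 605.2 -144.8  188.6] mid [ 606.3 -145.3] ext [34. 36.] ang of long axis from y 1.393
top base 2433 [628.8  14.1  11.8] mid [627.5  15. ] ext [201. 245.] ang of long axis from y -0.201
side tab 245 [430.8 -28.6 172.4] mid [431.3 -24.5] ext [13. 42.] ang of long axis from y 0.359
side bridge 342 [432.5 -35.1 143.6] mid [432.  -24.8] ext [ 27. 152.] ang of long axis from y 0.305
side plate 996 [427.9 -33.9  54.4] mid [383.7 -40.3] ext [126. 162.] ang of long axis from y 0.197
side rail 316 [634.5  12.3 175.6] mid [639.1  24.6] ext [ 13. 253.] ang of long axis from y -0.182
side dock roof 425 [670.8 210.7 210.7] mid [675.5 218.9] ext [81. 95.] ang of long axis from y -0.078
side peg 183 [ 603.9 -150.5  189.4] mid [ 606.4 -147.1] ext [43. 44.] ang of long axis from y 0.807
side base 1825 [631.8   9.4  13.7] mid [634.6  14.4] ext [102. 253.] ang of long axis from y -0.261
```

The top view shows the larger carrier near (300,249), the smaller decoy at (357,275), the dock on the left at (198,148) and the pillar at (348,180). The side view agrees, and the hooks open away from the robot. I'll move above the tab and look again from the wrist camera.

```bash
python3 -m creep '[0.186,-0.599,0.04,-0.867,0.186,-0.599,0.04,-0.867,0.186,-0.599,0.04,-0.867,0.186,-0.599,0.04,-0.867,0.186,-0.599,0.04,-0.867,0.186,-0.599,0.04,-0.867,0.186,-0.599,0.04,-0.867,0.186,-0.599,0.04,-0.867,0.186,-0.599,0.04,-0.867,0.186,-0.599,0.04,-0.867]' 1; python3 -c "
from h import *
o=get_obs();print(o['ee_pos'],np.array([430,-24,262])-o['ee_pos'],(Ro.from_rotvec(o['orientation']).as_matrix()).round(3))"
```

```text
t: 1.73
ee_pos: [367.3, 176.6, 249.6]
orientation: [1.86, 2.531, 0.001]
ft_force: [1.5, 0.4, -0.0]
width: 88.0
grasp_force: 0.0
[367.25924312 176.5523651  249.63361767] [  62.74075688 -200.5523651    12.36638233] [[-0.299  0.954  0.001]
 [ 0.954  0.299  0.   ]
 [ 0.     0.001 -1.   ]]
```

```bash
python3 -m creep '[0.0627,-0.2006,0.012,0,0.0627,-0.2006,0.012,0,0.0627,-0.2006,0.012,0,0.0627,-0.2006,0.012,0,0.0627,-0.2006,0.012,0,0.0627,-0.2006,0.012,0,0.0627,-0.2006,0.012,0,0.0627,-0.2006,0.012,0]'; python3 - <<'E'
from h import *
im,d,W=cloud("wrist"); save(im,"w1.png"); np.save("w1.npy",W)
o=get_obs();print(o['ee_pos'])
for b in boxes_of("wrist","carrier_tab"): print(b)
x,y,z=np.moveaxis(W,-1,0)
for l,m in (("tab",(z>165)&(z<192)),("bridge",(z>135)&(z<152))):
    m=m&(abs(x-430)<60)&(abs(y+24)<100)
    p=W[m].astype(np.float32)
    if len(p)>5: print(l,len(p),p.mean(0),cv2.minAreaRect(p[:,:2].copy()),np.percentile(p[:,2],[5,50,95]))
E
```

```text
t: 2.4
ee_pos: [429.5, -22.2, 261.1]
orientation: [-1.862, -2.529, -0.0]
ft_force: [-0.5, 0.1, -0.2]
width: 87.7
grasp_force: 0.0
[429.27413357 -21.47931147 260.98501083]
{'centre': [203.5, 275.5], 'score': 0.8}
{'centre': [286.7, 189.0], 'score': 0.64}
tab 714 [431.66037  -19.703245 183.92172 ] ((432.5284118652344, -21.87162208557129), (9.47848129272461, 40.36697006225586), 17.342967987060547) [175.36690445 184.86666107 186.07481613]
bridge 1371 [428.6106   -10.408982 146.30298 ] ((432.0614929199219, -22.110931396484375), (15.191058158874512, 149.18023681640625), 17.39045524597168) [136.13975525 146.96731567 148.16992188]
```

View pics/w1.png

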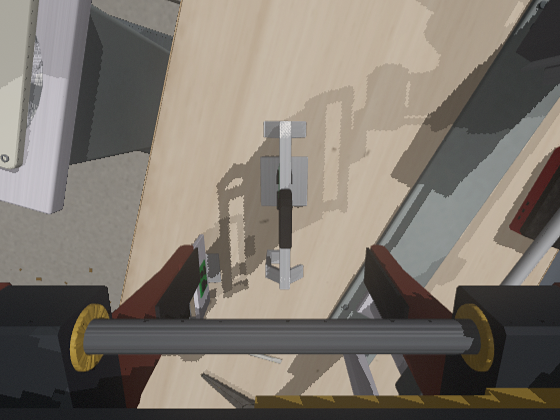

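The wrist view shows the tab's black top at about (285,218), lined up between the fingers, with the bridge running upright through it. Now descend and grip.

```bash
python3 -m creep '[0.0025,0,-0.03,0,0.0025,0,-0.06,0,0.0025,0,-0.085,0,0.0025,0,-0.1,0,0.0025,0,-0.109,0,0.0025,0,-0.109,0,0.0025,0,-0.109,0]' 1; python3 -m creep '[0,0,0,0,0,0,0,0,0,0,0,0,0,0,0,0,0,0,0,0,0,0,0,0,0,0,0,0,0,0,0,0]' 0
```

```text
t: 3.08
ee_pos: [432.4, -21.3, 152.4]
orientation: [-1.858, -2.533, 0.0]
ft_force: [-0.9, -0.0, -0.2]
width: 87.7
grasp_force: 0.0
t: 3.75
ee_pos: [432.3, -22.3, 152.2]
orientation: [1.861, 2.531, -0.0]
ft_force: [0.4, 0.9, -0.1]
width: 38.2
grasp_force: 0.0
```

```bash
python3 -m creep '[0,0,0,0,0,0,0,0,0,0,0,0,0,0,0,0,0,0,0,0,0,0,0,0,0,0,0,0,0,0,0,0]' 0; python3 -m creep '[0,0,0.01,0,0,0,0.03,0,0,0,0.05,0,0,0,0.066,0,0,0,0.066,0,0,0,0.066,0]'
```

```text
t: 4.42
ee_pos: [432.2, -22.3, 152.2]
orientation: [-1.861, -2.531, 0.0]
ft_force: [-0.3, -0.8, -0.6]
width: 10.1
grasp_force: 30.0
t: 4.92
ee_pos: [432.4, -22.2, 218.2]
orientation: [1.86, 2.531, 0.001]
ft_force: [-0.1, 0.4, -5.7]
width: 9.8
grasp_force: 30.0
```

```bash
python3 -m creep '[0.025,0.015,0,-0.08,0.06,0.034,0,-0.19,0.095,0.054,0,-0.3,0.125,0.072,0,-0.4,0.1458,0.0836,0,-0.486,0.1458,0.0836,0,-0.486,0.1458,0.0836,0,-0.486,0.1458,0.0836,0,-0.486]'; python3 - <<'E'
from h import *
o=get_obs();print(o['ee_pos'],Ro.from_rotvec(o['orientation']).as_matrix()[:,1])
for n in ("wrist","top","side"):
    im,d,W=cloud(n); save(im,n+"2.png"); np.save(n+"2.npy",W)
    x,y,z=np.moveaxis(W,-1,0)
    s=(x-637.5)*.182+(y-25)*.983; r=(x-637.5)*.983-(y-25)*.182
    m=(abs(r)<25)&(abs(s)<140)&(z>166)&(z<185)
    if m.sum()>30:
        p=np.polyfit(s[m],r[m],1); print(n,"rail",m.sum(),np.median(r[m]),p,"edges",np.percentile(r[m]-s[m]*p[0],[2,98]),np.percentile(z[m],[50,98]))
    r0=r+65; 
    for l,lo,hi in (("bridge",205,218),("tab",222,255)):
        m=(abs(r0)<12)&(abs(s-25)<90)&(z>lo)&(z<hi)
        if m.sum()>30:
            p=W[m].astype(np.float32); print(n,l,m.sum(),cv2.minAreaRect(p[:,:2].copy()),np.percentile(z[m],[50,95]),"r,s med",np.median(r[m]),np.percentile(s[m],[0,100]))
    for l,mm in (("dock",(z>204)&(z<216)&(s>130)&(s<270)&(abs(r)<60)),):
        if mm.sum()>100: print(n,l,"s range",np.percentile(s[mm],[1,99]),"r",np.percentile(r[mm],[1,99]))
E
```

```text
t: 5.58
ee_pos: [576.2, 61.1, 216.0]
orientation: [-2.412, -2.009, 0.006]
ft_force: [-0.5, -0.8, -5.1]
width: 9.8
grasp_force: 30.0
[576.19235553  61.06143488 216.01174726] [ 0.98353925 -0.1806422  -0.00435296]
wrist rail 4765 -0.3972067716173875 [-0.00036487 -0.02450583] edges [-4.57878577  6.21064978] [175.04661805 177.0277017 ]
wrist bridge 2570 ((576.7416381835938, 61.29810333251953), (149.67132568359375, 22.749164581298828), 74.95172882080078) [211.14323546 212.55761145] r,s med -66.98956332491625 [-50.63932703  99.41635056]
wrist tab 2863 ((575.9679565429688, 66.10684967041016), (31.859600067138672, 22.5188045501709), 58.23805618286133) [248.21223475 252.18843174] r,s med -66.3636855294897 [12.88028966 44.95584395]
top rail 219 -0.8900979923618966 [0.00606356 0.06021462] edges [-5.10666917  6.37759862] [174.48326814 180.10742119]
top bridge 34 ((586.2935791015625, 123.73702239990234), (16.387739181518555, 10.248477935791016), 80.11073303222656) [211.75929357 214.61031028] r,s med -68.59487943186674 [79.49425004 95.9836012 ]
top dock s range [156.07014979 240.29936531] r [-36.34751865  36.00869624]
side rail 348 -1.1727613600082902 [-0.00089032 -0.53845791] edges [-4.46026591  5.9356802 ] [176.19869198 179.02402481]
side bridge 130 ((575.6705932617188, 58.97575378417969), (150.167724609375, 10.841302871704102), 79.6812515258789) [212.85959836 215.10240803] r,s med -69.59952091637246 [-52.92882666  97.22262913]
side tab 147 ((575.3374633789062, 54.18238830566406), (22.009414672851562, 31.0799503326416), 8.578072547912598) [240.06591825 252.8046666 ] r,s med -66.69111312471784 [ 0.60109111 35.48961025]
```

View pics/side2.png

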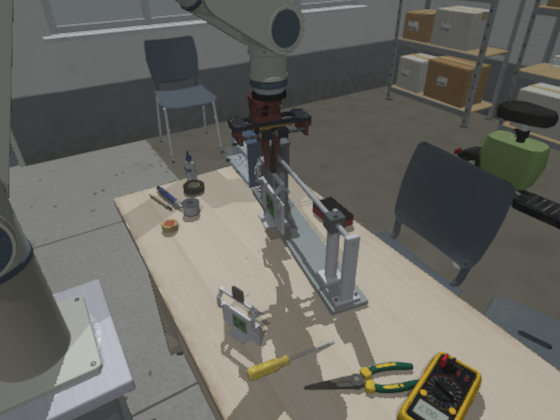

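View pics/wrist2.png

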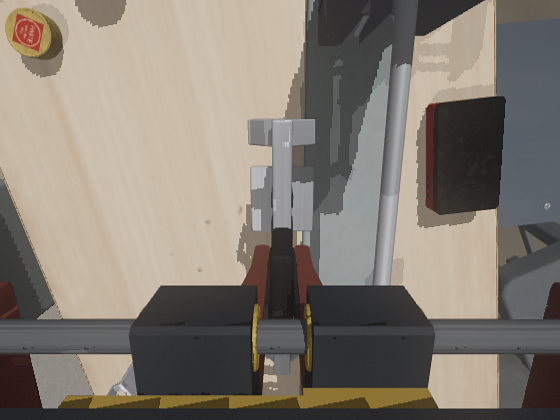

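The side view shows the carrier held upright in front of the rail, around (272,200). The wrist view shows the bridge (column 282) roughly parallel to the rail (columns 380–405).

```bash
python3 -c "
from h import *
o=get_obs();p=o['ee_pos'];print(p,Ro.from_rotvec(o['orientation']).as_matrix()[:,1:].round(4).tolist(),o['ft_force'],o['moment'], (p[0]-637.5)*.983-(p[1]-25)*.182)
W=np.load('wrist2.npy');x,y,z=np.moveaxis(W,-1,0)
s=(x-637.5)*.182+(y-25)*.983; r=(x-637.5)*.983-(y-25)*.182
for a in (-50,-25,0,60,75,90):
  m=(abs(s-a)<12)&(abs(r+67)<8)&(z>200)&(z<218)
  if m.sum()>10: print(a,m.sum(),np.median(z[m]),np.median(r[m]))"
```

```text
[576.80302145  60.71125978 217.52932007] [[0.9833, -0.0017], [-0.1821, -0.0002], [-0.0017, -1.0]] [ 0.74926376 -0.26638292 -5.13996094] [-0.10609832  0.07780225  0.04301972] -66.16457919789127
-50 269 210.30804026384757 -66.75515568555754
-25 47 210.6492938956649 -66.76188127883539
60 882 211.0732456493419 -67.43117916407043
75 939 211.2354825157578 -67.44015191998422
90 977 211.28135772853003 -67.45126995089734
```

```bash
python3 -m creep '[0.01,-0.0018,0,0,0.022,-0.004,0,0,0.034,-0.0063,0,0,0.045,-0.0083,0,0,0.055,-0.0102,0,0,0.062,-0.0115,0,0,0.065,-0.012,0,0,0.065,-0.012,0,0,0.065,-0.012,0,0]'; python3 - <<'E'
from h import *
o=get_obs();p=o['ee_pos']
im,d,W=cloud("wrist");x,y,z=np.moveaxis(W,-1,0)
s=(x-637.5)*.182+(y-25)*.983; r=(x-637.5)*.983-(y-25)*.182
print(p,"tcp r,s",(p[0]-637.5)*.983-(p[1]-25)*.182,(p[0]-637.5)*.182+(p[1]-25)*.983)
for l,lo,hi in(("bridge",203,218),("rail",160,182)):
  for a in (-90,-50,0,50,75,90,110,130):
    m=(abs(s-a)<10)&(abs(r)<14)&(z>lo)&(z<hi)
    if m.sum()>20: print(l,a,m.sum(),np.percentile(z[m],[50,95]).round(1),np.percentile(r[m],[3,50,97]).round(1))
E
```

```text
t: 6.48
ee_pos: [642.7, 49.3, 217.9]
orientation: [-2.415, -2.009, 0.001]
ft_force: [-0.2, -0.3, -4.1]
width: 9.9
grasp_force: 30.0
[642.7433953   49.33710875 217.91363878] tcp r,s 0.724903784381528 24.877675840832925
bridge -50 206 [212.1 213. ] [-4.1  0.4  5. ]
bridge 50 582 [213.  215.8] [-4.5  0.2  4.9]
bridge 75 787 [213.2 214.2] [-4.3  0.2  5.2]
bridge 90 834 [213.3 214.4] [-4.2  0.7  5.1]
rail -90 291 [175.1 176.5] [-3.8  1.5  6.8]
rail 50 36 [170.8 173. ] [6.6 7.2 7.3]
rail 75 31 [171.4 172.7] [6.9 7.  7.1]
rail 110 704 [175.1 176.8] [-4.6  1.3  6.7]
rail 130 795 [175.1 176.7] [-4.5  1.3  7.1]
```

```bash
python3 -m creep '[0.0005,0,-0.005,0,0.0005,0,-0.01,0,0.0005,0,-0.015,0,0.0005,0,-0.018,0,0.0005,0,-0.02,0,0.0005,0,-0.0215,0,0.0005,0,-0.0215,0,0.0005,0,-0.0215,0]'
```

```text
t: 7.2
ee_pos: [643.7, 49.3, 196.8]
orientation: [2.415, 2.009, 0.0]
ft_force: [-0.4, -0.0, -4.4]
width: 9.8
grasp_force: 30.0
```

Still carrying the weight, so I'll ease it down a little further.

```bash
python3 -m creep '[0,0,-0.001,0,0,0,-0.002,0,0,0,-0.002,0,0,0,-0.002,0]'
```

```text
t: 7.53
ee_pos: [644.0, 49.4, 196.3]
orientation: [2.415, 2.009, 0.002]
ft_force: [-3.2, 0.1, 6.3]
width: 10.1
grasp_force: 30.0
```

```bash
python3 -m creep '[0,0,0.001,0,0,0,0.001,0,0,0,0.001,0,0,0,0.001,0,0,0,0.001,0,0,0,0.001,0,0,0,0.001,0,0,0,0.001,0,0,0,0.001,0,0,0,0.001,0]' 0.5; python3 - <<'E'
from h import *
for n in ("wrist","side"):
  im,d,W=cloud(n);save(im,n+"3.png");x,y,z=np.moveaxis(W,-1,0)
  s=(x-637.5)*.182+(y-25)*.983; r=(x-637.5)*.983-(y-25)*.182
  for a in (-50,0,12,25,38,50,75,90):
    for l,lo,hi in(("bridge",180,199),("tab",222,240)):
      m=(abs(s-a)<6)&(abs(r)<14)&(z>lo)&(z<hi)
      if m.sum()>20: print(n,l,a,m.sum(),np.percentile(z[m],[50,95]).round(1),np.percentile(r[m],[3,50,97]).round(1))
E
```

```text
t: 8.37
ee_pos: [643.6, 49.4, 195.7]
orientation: [2.415, 2.009, -0.0]
ft_force: [0.1, -0.1, -0.6]
width: 43.8
grasp_force: 0.0
wrist bridge -50 124 [190.9 191.7] [-3.2  1.   5.9]
wrist tab 12 134 [228.7 229.7] [-3.4  1.3  6. ]
wrist tab 25 548 [228.9 229.8] [-3.3  1.1  5.9]
wrist tab 38 604 [228.9 229.9] [-3.6  1.1  5.8]
wrist bridge 50 454 [191.2 197. ] [-3.2  1.1  5.8]
wrist tab 50 191 [227.  229.4] [-3.1  1.5  5.4]
wrist bridge 75 472 [191.  192.1] [-3.5  1.3  6.1]
wrist bridge 90 527 [190.9 192. ] [-3.4  1.6  6.8]
side bridge -50 31 [186.7 193.4] [-6.5 -0.9  5.8]
side bridge 0 22 [192.9 197.1] [-3.3  0.2  5.9]
```

View pics/side3.png

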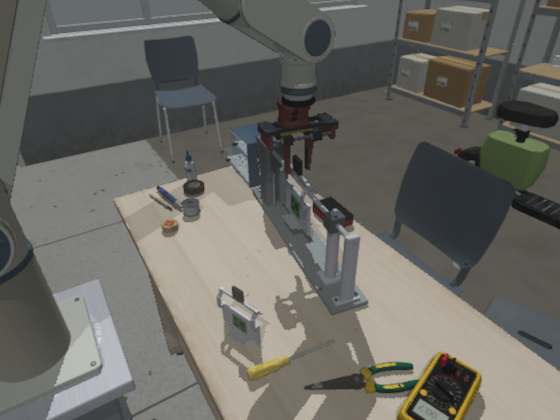

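The side view shows the carrier hanging level on the rail around (297,205), with the fingers open on either side of the tab. Next I'll wait briefly, check wrist-camera clearance over the dock, and regrip for the slide.

```bash
python3 -m creep '[0,0,0,0,0,0,0,0,0,0,0,0,0,0,0,0,0,0,0,0,0,0,0,0]'; python3 -c "
from h import *
print(np.array(cams.get_calibration('wrist')['mount']).round(2))"; python3 -m creep '[0,0,0,0,0,0,0,0,0,0,0,0,0,0,0,0,0,0,0,0,0,0,0,0,0,0,0,0,0,0,0,0,0,0,0,0]' 0
```

```text
t: 8.97
ee_pos: [643.6, 49.4, 195.7]
orientation: [-2.415, -2.009, 0.0]
ft_force: [-0.8, -0.5, 0.7]
width: 44.3
grasp_force: 0.0
[[  -0.     -0.96   -0.27   74.78]
 [   1.     -0.      0.     -0.38]
 [  -0.     -0.27    0.96 -162.26]
 [   0.      0.      0.      1.  ]]
t: 9.72
ee_pos: [643.7, 49.3, 195.7]
orientation: [2.415, 2.009, 0.0]
ft_force: [0.3, 1.0, -1.1]
width: 9.7
grasp_force: 30.0
```

```bash
python3 -m creep '[0.0015,0.008,0,0,0.0036,0.0197,0,0,0.006,0.033,0,0,0.0082,0.0445,0,0,0.0082,0.0445,0,0,0.0082,0.0445,0,0]'; python3 -m creep '[0.0018,0.01,0,0,0.0036,0.02,0,0,0.0055,0.03,0,0,0.0073,0.039,0,0,0.0073,0.039,0,0,0.0073,0.039,0,0]'
```

```text
t: 10.22
ee_pos: [652.1, 95.3, 195.7]
orientation: [-2.414, -2.01, -0.003]
ft_force: [1.2, 4.6, -1.2]
width: 9.7
grasp_force: 30.0
t: 10.72
ee_pos: [659.2, 133.4, 195.7]
orientation: [-2.414, -2.009, -0.001]
ft_force: [0.3, 4.0, -0.4]
width: 9.9
grasp_force: 30.0
```

```bash
python3 -m creep '[0.0004,0.002,0,0,0.0007,0.004,0,0,0.0011,0.006,0,0,0.0013,0.007,0,0,0.0013,0.007,0,0,0.0013,0.007,0,0]'; python3 -m creep '[0.0002,0.001,0,0,0.0004,0.002,0,0,0.0005,0.003,0,0,0.0005,0.003,0,0]'
```

```text
t: 11.22
ee_pos: [660.0, 138.2, 195.7]
orientation: [2.415, 2.008, -0.003]
ft_force: [-1.9, -4.1, 1.4]
width: 10.0
grasp_force: 30.0
t: 11.55
ee_pos: [660.5, 140.9, 195.7]
orientation: [2.415, 2.008, -0.004]
ft_force: [-1.4, -5.4, 1.9]
width: 9.8
grasp_force: 30.0
```

```bash
python3 -m creep '[0.0002,0.001,0,0,0.0004,0.002,0,0,0.0005,0.003,0,0,0.0005,0.003,0,0,0.0005,0.003,0,0]'
```

```text
t: 11.97
ee_pos: [661.1, 144.0, 195.7]
orientation: [2.415, 2.008, -0.003]
ft_force: [-1.8, -6.4, 2.4]
width: 9.8
grasp_force: 30.0
```

```bash
python3 - <<'E'
from h import *
o=get_obs();p=o['ee_pos'];print(p,o['ft_force'],"tcp s",(p[0]-637.5)*.182+(p[1]-25)*.983)
for n in ("wrist","top","side"):
  im,d,W=cloud(n);save(im,n+"4.png");x,y,z=np.moveaxis(W,-1,0)
  s=(x-637.5)*.182+(y-25)*.983; r=(x-637.5)*.983-(y-25)*.182
  m=(abs(r)<30)&(z>204)&(z<215)&(s>140); print(n,"roof s",np.percentile(s[m],[1,99]) if m.sum() else 0)
  m=(abs(r)<9)&(z>187)&(z<196)&(s<160); print(n,"bridge s",m.sum(),np.percentile(s[m],[0,1,99]) if m.sum() else 0, np.median(r[m]))
  m=(abs(r)<9)&(z>226)&(z<234)&(s<160); print(n,"tab s",m.sum(),np.percentile(s[m],[0,1,99,100]) if m.sum() else 0)
E
```

```text
[661.06814732 143.95019898 195.74852237] [-1.76189554 -6.37605891  2.40050081] tcp s 121.21744841258342
wrist roof s [158.03370036 240.73066558]
wrist bridge s 795 [ 46.81152968  47.3389749  152.40096103] 0.9854426286138249
wrist tab s 1742 [110.4876142  111.67855559 141.68190021 142.00436485]
top roof s [190.94755724 213.27868784]
top bridge s 82 [-249.56796279 -246.87316582   60.643796  ] -0.2503977152747163
top tab s 0 0
side roof s [ 155.0740903 2851.0729311]
side bridge s 149 [-253.46011715 -247.735943    116.09611784] -0.7365821569784856
side tab s 30 [ 99.47800604  99.58313422 128.46833354 128.74900096]
```

View pics/wrist4.png

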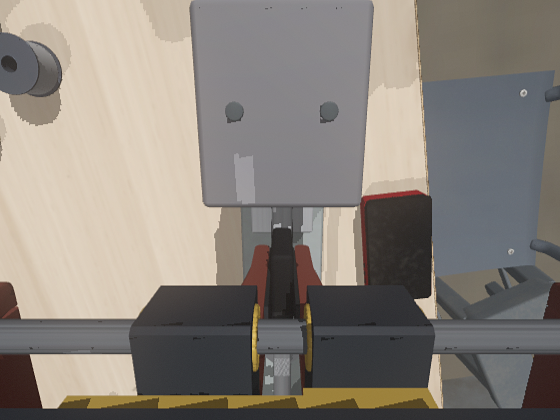

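The wrist view shows the dock roof's near edge at row 206 and the tab end at row 229, so the carrier is at or near home. I'll nudge it to confirm contact with the stop.

```bash
python3 -m creep '[0.0002,0.001,0,0,0.0004,0.002,0,0,0.0005,0.003,0,0,0.0005,0.003,0,0,0.0005,0.003,0,0]'; python3 -m creep '[0.0002,0.001,0,0,0.0004,0.002,0,0,0.0004,0.002,0,0,0.0004,0.002,0,0]'
```

```text
t: 12.53
ee_pos: [661.2, 144.3, 196.0]
orientation: [2.413, 2.006, -0.009]
ft_force: [-3.6, -15.9, 6.1]
width: 10.0
grasp_force: 30.0
t: 12.87
ee_pos: [661.2, 144.5, 196.2]
orientation: [2.412, 2.005, -0.013]
ft_force: [-5.2, -23.8, 8.8]
width: 10.1
grasp_force: 30.0
```

Contact with the stop is confirmed: the force rises while the tool stays put. Now relax the push, release and retreat upward.

```bash
python3 -m creep '[-0.0004,-0.0025,0,0,-0.0008,-0.0045,0,0,-0.0008,-0.0045,0,0,-0.0008,-0.0045,0,0]'; python3 -m creep '[0,0,0,0,0,0,0,0,0,0,0,0,0,0,0,0,0,0,0,0,0,0,0,0,0,0,0,0,0,0,0,0,0,0,0,0,0,0,0,0]' 0.5; python3 -m creep '[0,0,0.01,0,0,0,0.03,0,0,0,0.06,0,0,0,0.09,0,0,0,0.12,0,0,0,0.12,0,0,0,0.12,0]'; python3 - <<'E'
from h import *
o=get_obs();print(o['ee_pos'],o['ft_force'],o['width'])
im,d,W=cloud("wrist");save(im,"w5.png");x,y,z=np.moveaxis(W,-1,0)
s=(x-637.5)*.182+(y-25)*.983; r=(x-637.5)*.983-(y-25)*.182
m=(abs(r)<30)&(z>204)&(z<215)&(s>140); print("roof s",np.percentile(s[m],[1,99]),np.median(z[m]))
m=(abs(r)<9)&(z>226)&(z<234)&(s<155); print("tab s",m.sum(),np.percentile(s[m],[1,99]),np.percentile(r[m],[2,98]),np.median(z[m]))
m=(abs(r)<9)&(z>185)&(z<197)&(s<155)&(s>30)
for a in (60,75,90,145):
  k=m&(abs(s-a)<7); print("bridge",a,k.sum(),np.median(z[k]),np.percentile(r[k],[2,98]),s[m].min())
E
```

```text
t: 13.2
ee_pos: [661.1, 144.2, 195.7]
orientation: [2.415, 2.008, -0.004]
ft_force: [-2.4, -8.4, 3.9]
width: 10.0
grasp_force: 30.0
t: 14.03
ee_pos: [661.5, 146.4, 195.7]
orientation: [-2.415, -2.009, 0.0]
ft_force: [-0.6, -0.2, 0.8]
width: 43.9
grasp_force: 0.0
t: 14.62
ee_pos: [662.6, 146.6, 318.9]
orientation: [2.413, 2.008, 0.007]
ft_force: [-0.2, 0.6, -0.2]
width: 43.9
grasp_force: 0.0
[662.62884143 146.55594779 318.90916842] [-0.15998292  0.60338039 -0.17153544] 43.8965382240781
roof s [157.73121867 241.88253942] 210.1268261151858
tab s 595 [102.94595464 141.63481244] [-3.24711284  6.35302722] 228.70267889576505
bridge 60 148 190.87005582330613 [-3.23296764  6.33729833] 47.00335956770008
bridge 75 155 190.75380666187164 [-3.17193976  6.28948853] 47.00335956770008
bridge 90 58 190.77889025691982 [-3.10204407  6.26365298] 47.00335956770008
bridge 145 141 190.97187603749552 [-2.97451407  6.09495761] 47.00335956770008
```

View pics/w5.png

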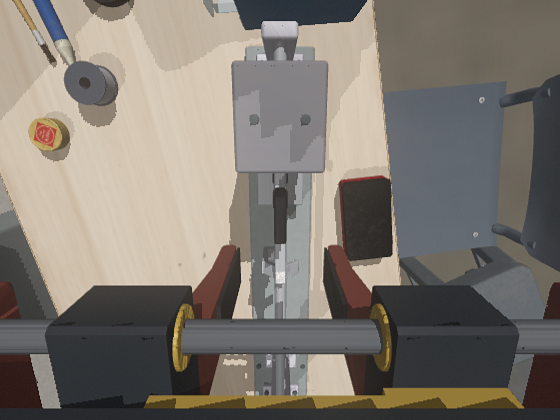

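The wrist view shows the carrier hanging level (tab at rows 187–243) against the dock. The bystanders in view look undisturbed. The measured offset is about 77.6 mm, against 78 mm when home.

```bash
python3 -m creep '[0,0,0,0,0,0,0,0,0,0,0,0,0,0,0,0]'; python3 -c "
from h import *
print(ticket.close_job())"
```

```text
t: 15.0
ee_pos: [661.1, 146.3, 314.5]
orientation: [-2.414, -2.009, 0.003]
ft_force: [0.2, 0.1, 0.4]
width: 43.6
grasp_force: 0.0
the job is handed in; nothing more can be done
None
```

The carrier hung free on the open rail, was slid into the dock until it met the stop, and was left hanging there level and released; I handed the job in at about 15 s, and the hand-in returned no verdict.

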